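Load a brass pin in the V-groove gauge and slide it home to the stop

ROBOT

A 7-joint arm with a two-finger parallel gripper is mounted at the origin on the work surface. World frame = base frame: x ahead of the robot, y to its left, z up, the work surface at z = 0. Lengths are in m, angles in rad, forces in N, time in s.
With the tool pointing down it reaches from about 0.375 to 0.925 m from the base axis. Payload 3.1 kg.
Tool frame: the origin (TCP) lies at the very end of the fingers, on their centre line; the grasp point (between the pads) lies 19 mm behind it; z points along the fingers, y is the line along which they close (so a half turn about z gives the same grasp; the last joint's range is limited). The gripper opens to 85 mm and grips with 20 to 120 N. Pads are 22 mm wide; open, the fingers measure 114 mm over their backs; the gripper's body (76 mm by 85 mm) begins 54 mm behind the grasp point. The pads swing forward as they close: fully open they stand 13 mm farther back than shut.
Start: joints at [-0.098, 0.383, 0.044, 1.598, -0.018, 1.161, -0.05], TCP at [0.65, 0, 0.231] pointing down, gripper open.
Joint ranges: [-2.61, 2.61], [-0.41, 2.15], [-1.48, 1.57], [0, 2.5], [-1.57, 4.71], [0.05, 1.97], [-2.85, 2.85]. Speed limits (rad/s): [2.79, 2.79, 3.14, 3.14, 3.14, 3.14, 3.14].

INTERFACE

Orientations are given as a rotation vector (axis times angle).
In Python, from plant import arm gives the robot as it stands. The module is installed in compiled form; this text tells all that it offers.
- The arm moves only by the shell command python3 -m jog 'ROWS' [FORCE]. ROWS is a JSON list of rows, 1 to 10 of them, each of 7 numbers: dx, dy, dz in shares of the most that a row can go, 1 being 62.5 mm, then a rotation vector rx, ry, rz in units of 0.1 rad, then the opening from 0.0 (shut) to 1.0 (fully open); each row shifts and turns the commanded pose from where the row before left it, along the tool's axes as they then stand; what a row does not reach is not made up. A row lasts 1/8 s, in which the tool goes at most 0.0625 m and 0.188 rad, less where a joint would pass 70% of its speed; a pose out of reach is approached as far as the arm can. The fingers move at their own pace and stop on an object; FORCE is the grip in N (left out, the last holds). Time passes only in rows, so rows that do not move let the fingers close. It prints the time, the measured TCP pose, the force, the opening and the grip force at its end. Input that does not fit is refused with a message, and nothing moves.
- arm.read_state(): the state, without advancing time (a new reading comes with each control period).
- arm.camera(name): name is "scene" or "side" or "wrist"; returns the picture (384x512x3 uint8, red, green, blue); there is no depth.
- arm.camera_params(name): a dict with "intrinsics" (3x3 intrinsics, pixels), "rvec" (rotation vector, rad) and "tvec" (3), from world to camera coordinates, as OpenCV has them; the wrist camera has in their place "T_tool_cam" (4x4, takes a point from camera to tool coordinates, whose origin is the TCP and whose axes are the flange's). Camera axes: x right, y down, z forward; pixel columns grow to the right and rows downward; lengths in m; the calibration is good to about 2 mm. A picture is of the moment at which its call begins: read the wrist's pose just before it. camera_params takes no time and is no camera call.
- arm.close_job(): hands the job in; it is judged then, once.
The state is a dict: "clock": time; "joint_pos": joint angles; "joint_velocities": joint speeds; "effort": joint torques, N m; "position": TCP position; "tcp_rot": TCP orientation; "force": force on the tool from outside, world axes, zero at the start; "torque": the same for the moment, N m; "grip_width": opening from 0.0 (shut) to 1.0 (fully open); "grip_force": force on a finger pad.
Only numpy, scipy, OpenCV 4.12 (cv2) and the standard library are available. Lean on these libraries where they do the work, as an engineer would, in place of code of your own. Each camera call takes 0.05 s, during which the arm holds its last target. There are 200 camera calls.

TASK

Take the brass pin from the blue rack and lay it in the open part of the V-groove of the gauge, before the rubber hold-down roller. Then push it along the groove, under the roller, until its end has pushed in the white touch button and bears lightly but surely on the hard red nose of the stop, which is delicate, and let go of it there. Leave the black rod and the black pipe fittings alone.

Things in the scene. Friction and masses are not known exactly. Their poses are not given: they have to be found in the camera images.
- pin: Brass pin: a plain cylinder 20 mm in diameter and 150 mm long, about 0.2 kg, flat ends, both alike. Origin at its middle on its axis; x runs along the axis (it may roll about x). It starts in one of the two places of the rack, its axis 40 mm above the bench.
- black_rod: Black plastic rod of the same size as the pin, in the other place of the rack, 72 mm beside it. Bystander. Origin at its middle, x along its axis.
- rack: Blue plastic rack screwed to the bench, base 130 (x) x 140 (y) x 8 mm; origin under its centre, z up. Two rods lie along its x, at y = +36 and -36 mm, each on two V notches 8 mm thick at x = +52 and -52 mm, axis at z = 40 mm; the notches are 30 mm wide and at most 37 mm high. Between them a rod is free all round down to the base.
- fixture: The gauge, screwed to the bench. Blue base 310 (x) x 90 (y) x 10 mm; origin under its centre, z up. On it along x an aluminium V-block, 44 mm wide, top at z = 36 mm, with a straight 90 degree V-groove at y = 0, 16 mm wide and 8 mm deep, polished, slippery. A bridge with a sprung roller stands over it at x = +55 mm; beyond its +x end is the stop.
- groove_start (a point): Open end of the groove, at x = -145 mm, z = 42.1 mm of the gauge: on the axis line of a pin lying in it (which runs from here along the gauge's +x, to x = +120 mm). A pin lying there sticks up 16 mm over the block's flat top, and only that upper part can be reached by the fingertips: the block begins 6 mm below its axis.
- roller_low (a point): Lowest point of the rubber roller (24 mm diameter) over the groove, at rest 1.5 mm lower than a pin's top; sprung down with about 3 N. Pushed under it, the pin lifts it (a bump of 5 to 12 N), then the pin drags in the groove (2 to 7 N). Grey bridge: posts 16 mm along x at y = +-34 mm, top at z = 86 mm, stem to 97. Lay the pin with its front end 15 mm or more before this point.
- stop_block: Grey bracket of the stop, 18 (x) x 44 x 62 mm, fixed on the gauge's base at its x = +141 mm; origin under its centre, axes as the gauge's. It holds a locked screw with a hard red nose, 13 mm diameter, facing the gauge's -x on the pin's axis line. How far out the nose stands is set anew each time and not measured: at x = +80 to +110 mm of the gauge. It does not yield.
- button (a joint): White touch button in the middle of the stop's red nose: 0 m = out (standing 3 mm proud of the nose), 0.003 m = pushed in flush, when the pin's end bears on the hard nose. Its spring is soft (about 0.5 N). The pin is home with the button in and 2 N or more on the stop (beyond the drag); over 10 N on the stop harms it. A pin let go of there stays put.
- fitting_a: Loose black plastic pipe fitting standing on the bench, 44 mm diameter flange, 40 mm high, 40 g; origin under its centre. Bystander.
- fitting_b: The same kind of fitting, another one. Bystander.
Mind the look-alikes: they are no part of the job. Of the things like the pin, leave any that is green; of the rest the smaller one is meant.

How it is judged:
On the way, in this order (a step that is already met when the one before it is completed fails the run):
1. the pin lies in the V-groove, its front end still before the roller (y of pin in the frame of fixture between -0.003 and 0.003 m and z of pin in the frame of fixture between 0.0391 and 0.0446 m and angle between the x axis of pin and the x axis of fixture, either way round below 0.04 rad and x of pin in the frame of fixture below -0.02 m), for 0.1 s.
2. the pin, lying in the groove, has pushed the button in and bears on the stop with at least 1.5 N (y of pin in the frame of fixture between -0.003 and 0.003 m and z of pin in the frame of fixture between 0.0391 and 0.0446 m and angle between the x axis of pin and the x axis of fixture, either way round below 0.04 rad and value of joint button above 0.0015 m and contact force between pin and stop_block above 1.5 N), for 0.1 s.
At the end, for the whole second after the job is handed in: The pin lies in the V-groove (axis within 3 mm and 0.04 rad of the groove's line) with its end against the stop (button pushed in by more than 1.5 of its 3 mm), at rest and released (y of pin in the frame of fixture between -0.003 and 0.003 m and z of pin in the frame of fixture between 0.0391 and 0.0446 m and angle between the x axis of pin and the x axis of fixture, either way round below 0.04 rad and value of joint button above 0.0015 m and linear speed of pin below 0.01 m/s and angular speed of pin below 0.1 rad/s and contact force between the fingers and pin below 0.05 N); the robot touches nothing.
It fails at once if the stop is pushed by the pin, or by the robot, with more than 10 N (contact force between any of pin, the arm, the fingers and stop_block above 10 N).
It fails at once if the black rod or a fitting is displaced by more than 15 mm (distance of any of black_rod, fitting_a, fitting_b from where it was at the start of the episode above 0.015 m).
It also fails if it takes over 72 s, if anything falls off the work surface, if the arm or the gripper's body presses on something with over 40 N, if the wrist force passes 120 N, or if a joint passes its speed limit or range.

## Working session

There is one attempt and no reset: what is moved stays moved. The work goes in short steps, Python scripts to look and compute and a shell command to move; the robot and the scene stay as the last step left them, time stands still between calls to the robot, and variables do not carry over. Pictures are saved under pics/ and viewed, at most 10 in all, crops included, and the job is handed in when it is done.

```bash
mkdir -p pics; python3 - <<'E'
from plant import arm
import cv2,numpy as np
s=arm.read_state();print({k:np.round(v,3).tolist() for k,v in s.items()})
a=[arm.camera(n) for n in("scene","side")]
for n,i in zip(("scene","side"),a): cv2.imwrite(f"pics/{n}0.png",i[:,:,::-1]); 
for n in("scene","side","wrist"): print(n,{k:np.round(v,4).tolist() for k,v in arm.camera_params(n).items()})
E
```

```text
{'clock': 0.0, 'joint_pos': [-0.098, 0.384, 0.044, 1.6, -0.018, 1.161, -0.05], 'joint_velocities': [0.002, 0.001, 0.001, -0.001, -0.001, -0.0, -0.0], 'effort': [-0.001, -43.347, 1.024, -24.951, 0.011, 0.011, -0.0], 'position': [0.649, 0.0, 0.23], 'tcp_rot': [-2.22, -2.22, 0.003], 'force': [0.552, 0.041, -0.035], 'torque': [-0.035, 0.043, 0.043], 'grip_force': 0.0, 'grip_width': 1.0}
scene {'intrinsics': [[394.1007, 0.0, 260.5957], [0.0, 394.1007, 195.3254], [0.0, 0.0, 1.0]], 'rvec': [1.6968, 1.6011, -0.7908], 'tvec': [-0.072, -0.2623, 1.3589]}
side {'intrinsics': [[399.8411, 0.0, 253.0836], [0.0, 399.8411, 195.8144], [0.0, 0.0, 1.0]], 'rvec': [0.3969, -2.6538, 1.3296], 'tvec': [0.5678, 0.1178, 0.9588]}
wrist {'intrinsics': [[275.7433, 0.0, 258.6866], [0.0, 275.7433, 190.8313], [0.0, 0.0, 1.0]], 'T_tool_cam': [[0.0008, -0.947, -0.3213, 0.0829], [1.0, 0.0007, 0.0003, 0.0002], [-0.0001, -0.3213, 0.947, -0.1418], [0.0, 0.0, 0.0, 1.0]]}
```

View pics/scene0.png

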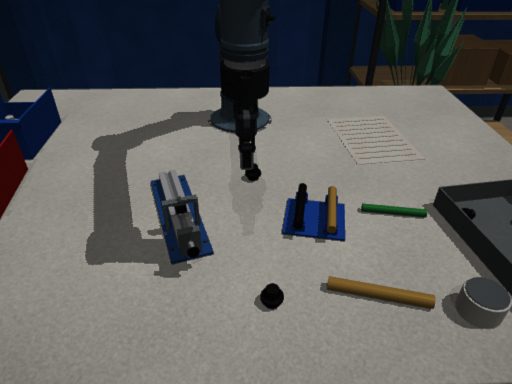

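View pics/side0.png

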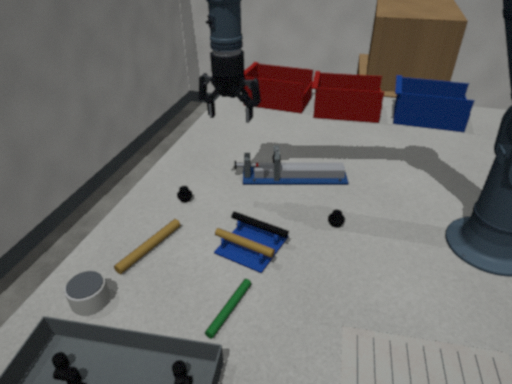

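Candidates for the pin:
- Brass rod in the rack, scene (332,210).
- Green rod, (394,210), which is excluded.
- Larger brass rod, (380,291), which is too big.
- Black rod, (300,205), a bystander.

The rack's brass rod fits the description. I'll confirm it in a crop and get coarse positions.

```bash
cat > h.py <<'E'
import cv2,numpy as np
from plant import arm
from scipy.spatial.transform import Rotation as R
def cam(n,st=None):
    p=arm.camera_params(n);K=np.array(p["intrinsics"])
    if n=="wrist":
        T=np.eye(4);T[:3,:3]=R.from_rotvec(st["tcp_rot"]).as_matrix();T[:3,3]=st["position"]
        M=T@np.array(p["T_tool_cam"]); return K,M[:3,:3],M[:3,3]
    Rm=R.from_rotvec(np.ravel(p["rvec"])).as_matrix(); return K,Rm.T,-Rm.T@np.ravel(p["tvec"])
def plane(c,uv,z):
    K,Rm,o=c; d=Rm@np.linalg.solve(K,[uv[0],uv[1],1.]); return o+d*(z-o[2])/d[2]
def proj(c,P):
    K,Rm,o=c; q=(np.atleast_2d(P)-o)@Rm@K.T; return q[:,:2]/q[:,2:]
E
python3 - <<'E'
from h import *
s=arm.read_state(); w=arm.camera("wrist"); cv2.imwrite("pics/w0.png",w[:,:,::-1]); np.save("w0.npy",np.r_[s["position"],s["tcp_rot"]])
i=cv2.imread("pics/scene0.png"); c=cv2.resize(i[150:320,140:440],None,fx=2.6,fy=2.6,interpolation=cv2.INTER_CUBIC); cv2.imwrite("pics/crop0.png",c)
C=cam("scene")
for n,uv,z in [("pin a",(332,189),.04),("pin b",(332,230),.04),("rod a",(302,186),.04),("rod b",(299,225),.04),("bigA",(330,285),.015),("bigB",(432,299),.015),("green a",(363,208),.01),("gr b",(425,212),.01),("g1",(152,181),.0),("g2",(171,258),0),("g3",(211,250),0),("fitA",(253,177),0),("fitB",(272,303),0)]: print(n,plane(C,uv,z).round(3))
E
```

```text
pin a [0.479 0.215 0.04 ]
pin b [0.628 0.184 0.04 ]
rod a [0.463 0.144 0.04 ]
rod b [0.608 0.115 0.04 ]
bigA [0.756 0.155 0.015]
bigB [0.799 0.338 0.015]
green a [0.519 0.287 0.01 ]
gr b [0.541 0.432 0.01 ]
g1 [ 0.366 -0.242  0.   ]
g2 [ 0.654 -0.159  0.   ]
g3 [ 0.635 -0.076  0.   ]
fitA [0.358 0.028 0.   ]
fitB [0.781 0.042 0.   ]
```

View pics/crop0.png

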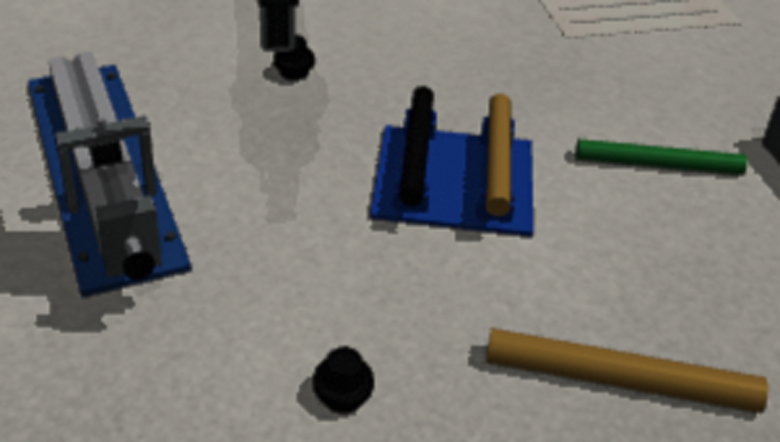

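View pics/w0.png

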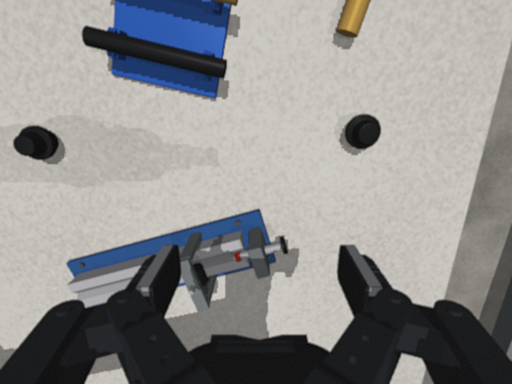

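Crop: the rack holds the black rod (crop 415,145) and the brass rod (500,155), which is about 150 mm long by measurement. It is neither green nor the larger one, so it is the pin. Wrist view: the gauge runs left to right, with the red nose at (238,257), the bridge at (195,270) and fittings at (38,143) and (363,131). Next I move above the pin and align with it.

The manual's scale: shifts go in shares of 62.5 mm and turns go in units of 0.1 rad. Converting my numbers, -0.024 m is -0.384, 0.05 m is 0.8, 0.1775 rad is 1.775.

```bash
python3 -m jog '[[0.8, -0.384, 0, 0, 0, 0, 1], [0.8, -0.384, 0, 0, 0, 0, 1], [0.8, -0.384, 0, 0, 0, 0, 1], [0.8, -0.384, 0, 0, 0, 0, 1], [0, 0, 0, 0, 0, 1.775, 1], [0, 0, 0, 0, 0, 1.775, 1], [0, 0, 0, 0, 0, 1.775, 1], [0, 0, 0, 0, 0, 1.775, 1], [0, 0, 0, 0, 0, 1.775, 1], [0, 0, 0, 0, 0, 1.775, 0.6]]' | tail -3; python3 -m jog '[[0, 0, 0, 0, 0, 1.775, 0.6], [0, 0, 0, 0, 0, 1.775, 0.6], [0, 0, 0, 0, 0, 1.775, 0.6], [0, 0, 0, 0, 0, 1.775, 0.6], [0, 0, 0, 0, 0, 0, 0.6], [0, 0, 0, 0, 0, 0, 0.6]]' | tail -3
python3 - <<'E'
from h import *
s=arm.read_state(); w=arm.camera("wrist"); cv2.imwrite("pics/w1.png",w[:,:,::-1]); np.save("w1.npy",np.r_[s["position"],s["tcp_rot"]])
def axis(img,C,z,lo,hi,area):
    h=cv2.cvtColor(img,cv2.COLOR_RGB2HSV); m=cv2.inRange(h,lo,hi)
    n,l,st,ce=cv2.connectedComponentsWithStats(m)
    for k in range(1,n):
        if st[k,4]>area:
            ys,xs=np.where(l==k); P=np.array([plane(C,(x,y),z)[:2] for x,y in zip(xs,ys)])
            r=cv2.minAreaRect((P*1000).astype(np.float32)); print(k,st[k].tolist(),"px",ce[k].round(1),"rect mm",np.round(r[0],1),np.round(r[1],1),round(r[2],2))
print(s["position"],s["tcp_rot"],s["joint_pos"].round(2) if hasattr(s["joint_pos"],"round") else s["joint_pos"])
axis(w,cam("wrist",s),.045,(10,90,60),(28,255,255),150)
i=cv2.imread("pics/scene0.png")[:,:,::-1]; axis(i,cam("scene"),.045,(10,90,60),(28,255,255),150)
i=cv2.imread("pics/side0.png")[:,:,::-1]; axis(i,cam("side"),.045,(10,90,60),(28,255,255),150)
E
```

```text
force: [0.6, 0.1, 0.4]
grip_width: 0.814
grip_force: 0.0
force: [-0.1, -0.6, 0.1]
grip_width: 0.601
grip_force: 0.0
[0.55378798 0.19998271 0.23102166] [ 3.12538681e+00 -3.15997329e-01 -7.31075424e-04] [-0.56  0.27  0.17  1.76 -0.05  1.12 -2.15]
1 [252, 105, 17, 121, 1794] px [259.6 163.1] rect mm [553.1 199.2] [ 18.2 150.5] 77.48
19 [444, 85, 68, 5, 274] px [478.6  87.4] rect mm [-155.3  920.7] [265.6  41. ] 88.37
20 [485, 121, 27, 23, 250] px [500.7 129.8] rect mm [207.1 808.9] [ 44.5 145.4] 89.87
21 [328, 186, 8, 42, 298] px [331.8 207. ] rect mm [547.6 199.2] [ 15.5 153.6] 77.62
22 [327, 276, 109, 30, 1133] px [381.4 290.5] rect mm [798.4 234.1] [188.5  25. ] 73.35
1 [358, 0, 109, 97, 7068] px [413.3  40.4] rect mm [  141.9 -1739.1] [1981.6  563.2] 89.73
2 [115, 220, 65, 54, 746] px [146.3 246.5] rect mm [757.4 272.2] [193.6  29.5] 73.02
3 [216, 229, 58, 28, 444] px [244.7 242.3] rect mm [554.4 203.8] [ 22.7 154.2] 77.36
```

View pics/w1.png

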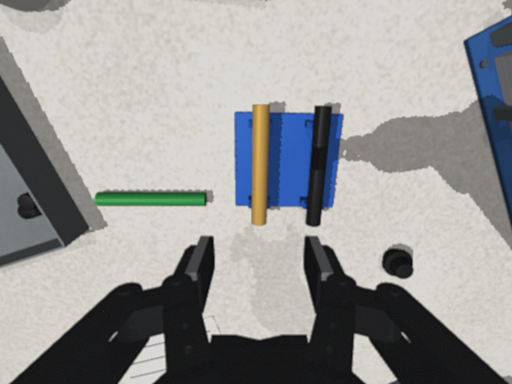

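Wrist view: the pin is at (260,163), the black rod at (318,165) and the rack is blue. Three views agree on the pin's centre, (0.553,0.199), and heading, −12.5°. The measured length is 150 mm. Next: align, descend and grip with the fingertips only 4 mm below the axis.

Converted, 0.04 m is 0.64, 0.02 m is 0.32, 0.017 rad is 0.17.

```bash
python3 -m jog '[[-0.008, 0.0144, 0, 0, 0, 0.17, 0.6], [0, 0, 0.64, 0, 0, 0, 0.6], [0, 0, 0.64, 0, 0, 0, 0.6], [0, 0, 0.64, 0, 0, 0, 0.6], [0, 0, 0.64, 0, 0, 0, 0.6], [0, 0, 0.32, 0, 0, 0, 0.6], [0, 0, 0.24, 0, 0, 0, 0.6], [0, 0, 0, 0, 0, 0, 0.6]]' 40; python3 -m jog '[[0, 0, 0, 0, 0, 0, 0.1], [0, 0, 0, 0, 0, 0, 0.1], [0, 0, 0, 0, 0, 0, 0.1], [0, 0, 0, 0, 0, 0, 0.1], [0, 0, 0, 0, 0, 0, 0.1], [0, 0, 0, 0, 0, 0, 0.1]]' 40
```

```text
clock: 3.2
position: [0.5531, 0.1992, 0.0359]
tcp_rot: [3.122, -0.347, -0.001]
force: [-0.2, 0.3, 0.3]
grip_width: 0.598
grip_force: 0.0
clock: 3.95
position: [0.5545, 0.1989, 0.0379]
tcp_rot: [-3.122, 0.347, -0.003]
force: [-1.3, -2.4, 5.8]
grip_width: 0.211
grip_force: 39.4
```

```bash
python3 -m jog '[[0, 0, -0.32, 0, 0, 0, 0.1], [0, 0, -0.64, 0, 0, 0, 0.1], [0, 0, -0.64, 0, 0, 0, 0.1], [0, 0, -0.64, 0, 0, 0, 0.1], [0, 0, 0, 0, 0, 0, 0.1], [0, 0, 0, 0, 0, 0, 0.1]]'
cat >> h.py <<'E'
def st(f):
    a=np.load(f); return dict(position=a[:3],tcp_rot=a[3:])
E
python3 - <<'E'
from h import *
from scipy.optimize import least_squares
C=cam("wrist",st("w0.npy"))
i=cv2.imread("pics/w0.png"); h=cv2.cvtColor(i,cv2.COLOR_BGR2HSV)
W=[((260,210),(.155,.045,.01)),((68,262),(-.155,.045,.01))]
S=[((30,82),(-.155,-.045,.01)),((115,67),(-.155,.045,.01)),((188,266),(.155,.045,.01)),((82,290),(.155,-.045,.01))]
S=[((140+a/2.6,150+b/2.6),p) for (a,b),p in S]
D=cam("scene")
def f(q):
    c,s=np.cos(q[2]),np.sin(q[2]); T=lambda p:(q[0]+c*p[0]-s*p[1],q[1]+s*p[0]+c*p[1],p[2])
    return np.concatenate([proj(C,[T(p) for _,p in W])-[u for u,_ in W],proj(D,[T(p) for _,p in S])-[u for u,_ in S]]).ravel()
r=least_squares(f,[.51,-.15,.28]); print(r.x.round(4),r.fun.round(1))
E
```

```text
clock: 4.7
position: [0.5523, 0.1993, 0.1758]
tcp_rot: [3.122, -0.346, -0.002]
force: [-0.6, 0.2, -2.4]
grip_width: 0.21
grip_force: 39.6
[ 0.5163 -0.1556  0.2857] [ 1.4  0.  -1.9  0.6 -1.1 -0.5  0.3 -0.9  1.6  0.1 -0.7  1.3]
```

```bash
python3 -m jog '[[0, 0.48, 0, 0, 0, 0, 0.1], [0, 0.8, 0, 0, 0, 0, 0.1], [0, 0.8, 0, 0, 0, 0, 0.1], [0, 0.8, 0, 0, 0, 0, 0.1], [0, 0.8, 0, 0, 0, 0, 0.1], [0, 0.8, 0, 0, 0, 0, 0.1], [0, 0.8, 0, 0, 0, 0, 0.1], [-0.016, 0.768, 0, 0, 0, -1.265, 0.1]]' | head -2;  python3 -m jog '[[0, 0, 0, 0, 0, -1.265, 0.1], [0, 0, 0, 0, 0, -1.265, 0.1], [0, 0, 0, 0, 0, -1.265, 0.1], [0, 0, 0, 0, 0, 0, 0.1], [0, 0, 0, 0, 0, 0, 0.1], [0, 0, 0, 0, 0, 0, 0.1]]'
python3 - <<'E'
from h import *
s=arm.read_state(); w=arm.camera("wrist"); cv2.imwrite("pics/w2.png",cv2.resize(w[:,:,::-1],None,fx=1.55,fy=1.55,interpolation=cv2.INTER_CUBIC)); cv2.imwrite("pics/w2o.png",w[:,:,::-1]); np.save("w2.npy",np.r_[s["position"],s["tcp_rot"]])
E
```

```text
clock: 5.7
position: [0.4671, -0.1703, 0.1743]
clock: 6.45
position: [0.4691, -0.1692, 0.1758]
tcp_rot: [-3.11, -0.445, 0.001]
force: [-0.5, -0.1, -2.1]
grip_width: 0.209
grip_force: 39.6
```

View pics/w2.png

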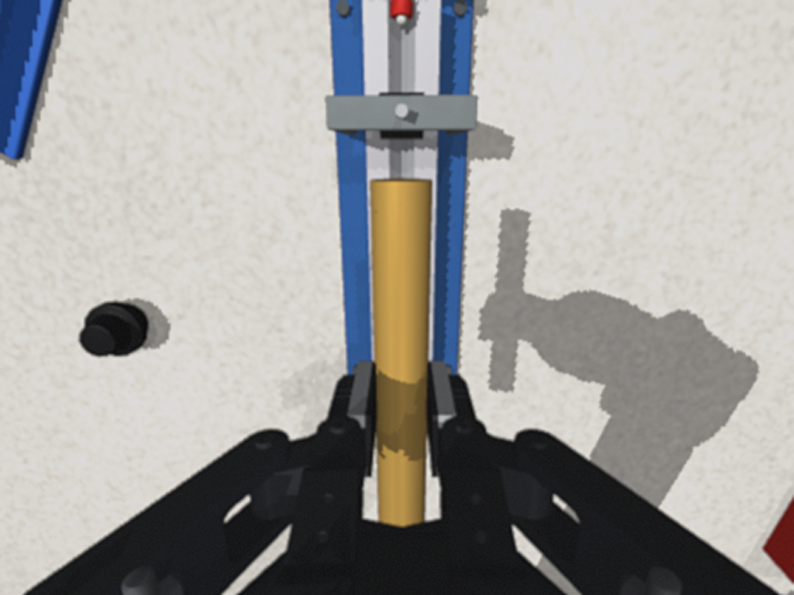

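Wrist view: the pin is gripped straight along the tool x axis, with its front end at (401,181). The bridge's stem is at (402,111), the white button at (401,19), and the base edges lie at columns 332/472 at the top. Now I refine the gauge pose.

```bash
python3 - <<'E'
from h import *
s=st("w2.npy"); C=cam("wrist",s); k=1.55
P=lambda u,v,z: plane(C,((u+.5)/k-.5,(v+.5)/k-.5),z)[:2]
L1,L2,R1,R2=P(333,60,.01),P(347,360,.01),P(472,60,.01),P(459,360,.01)
print("width",[np.linalg.norm(L1-R1),np.linalg.norm(L2-R2)])
m1,m2=(L1+R1)/2,(L2+R2)/2; d=m1-m2; print("ang",np.arctan2(d[1],d[0]), [np.arctan2(*(a-b)[::-1]) for a,b in((L1,L2),(R1,R2))])
M=R.from_rotvec(s["tcp_rot"]).as_matrix(); print("tool head",np.arctan2(M[1,0],M[0,0]), "tcp",s["position"])
th=np.arctan2(d[1],d[0]); e=np.array([np.cos(th),np.sin(th)]); n=np.array([-e[1],e[0]])
for nm,u,v,z in [("stem",402,110,.097),("bridge front",402,130,.086),("bridge back",402,96,.086),("btn",401,20,.0421),("m1",402.5,60,.01),("groove c",401,160,.036-.008),("pin front",401,181,.19)]:
    p=P(u,v,z); print(nm,p.round(4),"rel tcp along/perp",[(p-s["position"][:2])@e,(p-s["position"][:2])@n])
E
```

```text
width [np.float64(0.08892765938130694), np.float64(0.08970646107369416)]
ang 0.28763676293646456 [np.float64(0.2858140251742512), np.float64(0.28945998280541096)]
tool head 0.28405093582780094 tcp [ 0.46910778 -0.16917248  0.17582829]
stem [ 0.5666 -0.141 ] rel tcp along/perp [np.float64(0.10143339254899836), np.float64(-0.000630904498795073)]
bridge front [ 0.5585 -0.1434] rel tcp along/perp [np.float64(0.0930411999412739), np.float64(-0.0006201631952595579)]
bridge back [ 0.5735 -0.139 ] rel tcp along/perp [np.float64(0.10869773760798067), np.float64(-0.0006554089772369609)]
btn [ 0.6151 -0.1262] rel tcp along/perp [np.float64(0.15216556773030362), np.float64(-0.00022777397871030135)]
m1 [ 0.6018 -0.1311] rel tcp along/perp [np.float64(0.1380354045781173), np.float64(-0.001097654813034039)]
groove c [ 0.5433 -0.1472] rel tcp along/perp [np.float64(0.07742582417180541), np.float64(1.764647454797332e-05)]
pin front [ 0.541  -0.1481] rel tcp along/perp [np.float64(0.07490488221200242), np.float64(-0.0002135228078542124)]
```

```bash
python3 -m jog '[[0, 0.0048, 0.32, 0, 0, -0.03, 0.1], [0, 0, 0.64, 0, 0, 0, 0.1], [0, 0, 0.48, 0, 0, 0, 0.1], [0, 0, 0.32, 0, 0, 0, 0.1], [0, 0, 0.24, 0, 0, 0, 0.1], [0, 0, 0.08, 0, 0, 0, 0.1], [0, 0, 0, 0, 0, 0, 0.1], [0, 0, 0, 0, 0, 0, 0.1]]'; for i in 1 ; do python3 -m jog '[[0, 0, 0.032, 0, 0, 0, 0.1], [0, 0, 0, 0, 0, 0, 0.1]]';python3 -m jog '[[0, 0, 0.032, 0, 0, 0, 0.1], [0, 0, 0, 0, 0, 0, 0.1]]'; done
```

```text
clock: 7.5
position: [0.4704, -0.1699, 0.0471]
tcp_rot: [3.109, 0.45, 0.003]
force: [0.2, 0.7, -1.8]
grip_width: 0.212
grip_force: 39.6
clock: 7.75
position: [0.4697, -0.1696, 0.0445]
tcp_rot: [3.109, 0.45, 0.001]
force: [0.1, 0.6, -1.6]
grip_width: 0.208
grip_force: 39.6
clock: 8.0
position: [0.4693, -0.1695, 0.0421]
tcp_rot: [-3.109, -0.451, 0.001]
force: [0.4, -0.2, -1.5]
grip_width: 0.209
grip_force: 39.6
```

```bash
python3 -m jog '[[0, 0, 0.024, 0, 0, 0, 0.1], [0, 0, 0, 0, 0, 0, 0.1]]';python3 -m jog '[[0, 0, 0.016, 0, 0, 0, 0.1], [0, 0, 0, 0, 0, 0, 0.1]]'
```

```text
clock: 8.25
position: [0.4694, -0.1696, 0.0406]
tcp_rot: [-3.109, -0.451, 0.0]
force: [-0.0, -0.1, -2.4]
grip_width: 0.213
grip_force: 39.6
clock: 8.5
position: [0.4695, -0.1693, 0.0402]
tcp_rot: [-3.108, -0.45, 0.0]
force: [-2.6, 2.1, 3.7]
grip_width: 0.21
grip_force: 40.2
```

```bash
python3 - <<'E'
from h import *
w=arm.camera("side"); cv2.imwrite("pics/side2.png",cv2.resize(w[120:210,210:370,::-1],None,fx=4.8,fy=4.8,interpolation=cv2.INTER_CUBIC))
E
```

```text
(no output)
```

View pics/side2.png

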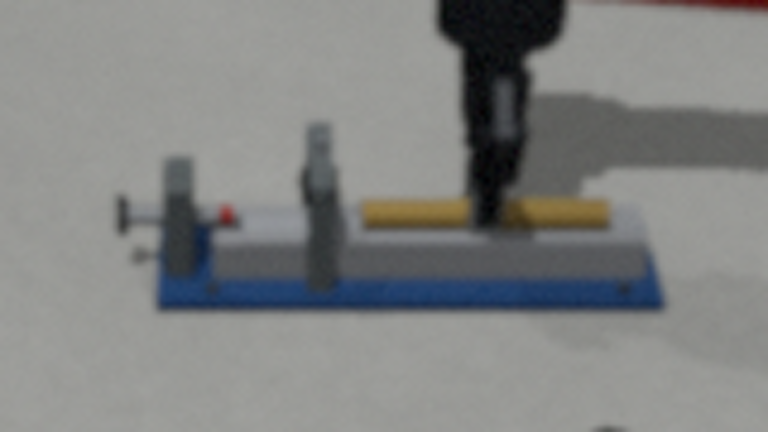

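The side crop shows the pin lying along the block, columns 362–608, with its front end clear of the bridge (320). The red nose is at (230,215). The contact force and TCP height of 0.0402 agree with it being seated. Release, then back off upward.

```bash
python3 -m jog '[[0, 0, -0.0128, 0, 0, 0, 0.15], [0, 0, 0, 0, 0, 0, 0.3], [0, 0, 0, 0, 0, 0, 0.45], [0, 0, 0, 0, 0, 0, 0.45], [0, 0, 0, 0, 0, 0, 0.45], [0, 0, -0.48, 0, 0, 0, 0.45], [0, 0, -0.64, 0, 0, 0, 0.45], [-0.32, 0, -0.48, 0, 0, 0, 0.2], [-0.48, 0, 0, 0, 0, 0, 0.2], [-0.48, 0, 0, 0, 0, 0, 0.0]]' ; python3 -m jog '[[-0.32, 0, 0, 0, 0, 0, 0], [0, 0, 0, 0, 0, 0, 0], [0, 0, 0, 0, 0, 0, 0], [0, 0, 0, 0, 0, 0, 0]]'
python3 - <<'E'
from h import *
s=arm.read_state(); w=arm.camera("wrist"); cv2.imwrite("pics/w3.png",cv2.resize(w[:,:,::-1],None,fx=1.55,fy=1.55,interpolation=cv2.INTER_CUBIC)); np.save("w3.npy",np.r_[s["position"],s["tcp_rot"]])
C=cam("wrist",s);h=cv2.cvtColor(w,cv2.COLOR_RGB2HSV); m=cv2.inRange(h,(10,90,60),(28,255,255)); n,l,q,ce=cv2.connectedComponentsWithStats(m)
for k in range(1,n):
    if q[k,4]>150:
        ys,xs=np.where(l==k); P=np.array([plane(C,(x,y),.047)[:2] for x,y in zip(xs,ys)])
        r=cv2.minAreaRect((P*1000).astype(np.float32)); print(q[k].tolist(),np.round(r[0],1),np.round(r[1],1),round(r[2],2))
M=R.from_rotvec(s["tcp_rot"]).as_matrix(); print("head",np.arctan2(M[1,0],M[0,0]))
E
```

```text
clock: 9.8
position: [0.3925, -0.1927, 0.1412]
tcp_rot: [3.108, 0.451, 0.002]
force: [-0.4, -0.1, -0.2]
grip_width: 0.01
grip_force: 0.0
clock: 10.3
position: [0.3749, -0.1977, 0.1408]
tcp_rot: [3.108, 0.453, 0.001]
force: [-0.9, -0.2, 0.7]
grip_width: -0.0
grip_force: 0.0
[246, 0, 25, 171, 3912] [ 457.7 -172.6] [127.9  18.4] 16.51
head 0.2893777189386665
```

View pics/w3.png

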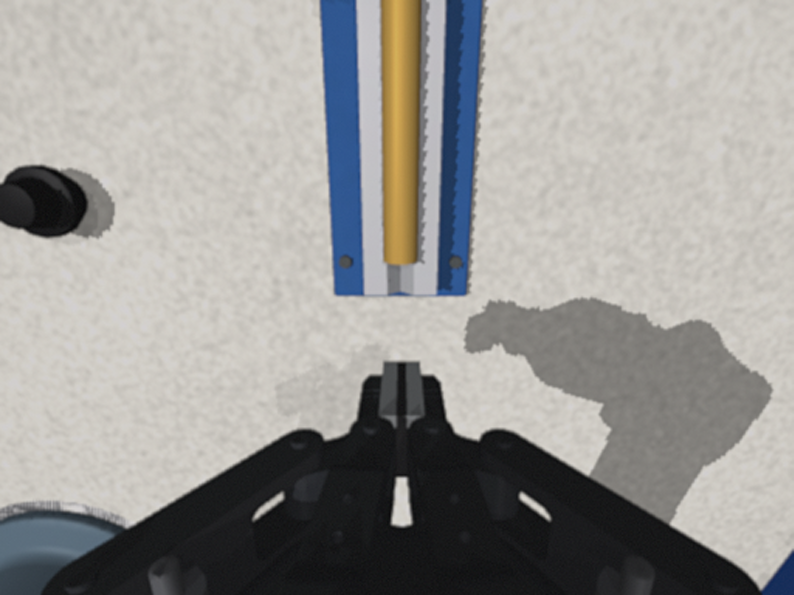

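Wrist view: the pin lies in the groove with its tail at (400,263). The shut fingers (402,365) stand behind it and in line. The tail is about 22.6 mm ahead of the TCP. Now I lower the fingers behind the tail.

```bash
cat > p.py <<'E'
from h import *
s=arm.read_state(); t=.2876; e=np.array([np.cos(t),np.sin(t)]); n=np.array([-e[1],e[0]])
d=np.array(s["position"][:2])-[.3964,-.1908]; f=np.array(s["force"])
print("t%.2f"%s["clock"],"gap/travel mm %.1f"%(d@e*1000+11),"perp %.1f"%(d@n*1000),"z %.1f"%(s["position"][2]*1e3),"F axial %.2f perp %.2f z %.2f"%(f[:2]@e,f[:2]@n,f[2]))
E
python3 -m jog '[[0, -0.008, 0.48, 0, 0, 0, 0], [0, 0, 0.64, 0, 0, 0, 0], [0, 0, 0.4, 0, 0, 0, 0], [0, 0, 0.104, 0, 0, 0, 0], [0, 0, 0, 0, 0, 0, 0], [0, 0, 0, 0, 0, 0, 0]]' >/dev/null; python3 p.py; python3 -m jog '[[0.048, 0, 0, 0, 0, 0, 0], [0.048, 0, 0, 0, 0, 0, 0], [0.032, 0, 0, 0, 0, 0, 0], [0, 0, 0, 0, 0, 0, 0]]'>/dev/null; python3 p.py;  python3 -m jog '[[0.032, 0, 0, 0, 0, 0, 0], [0.032, 0, 0, 0, 0, 0, 0], [0.032, 0, 0, 0, 0, 0, 0], [0.032, 0, 0, 0, 0, 0, 0], [0, 0, 0, 0, 0, 0, 0]]'>/dev/null; python3 p.py
```

```text
t11.10 gap/travel mm -11.8 perp -0.7 z 40.1 F axial -0.32 perp 0.20 z 1.13
t11.60 gap/travel mm -4.5 perp 0.0 z 39.2 F axial 0.22 perp -0.50 z 0.65
t12.22 gap/travel mm 3.1 perp 0.1 z 39.0 F axial -0.23 perp 0.07 z -0.28
```

Converted, 0.003 m is 0.048.

```bash
python3 -m jog '[[0.048, 0, 0, 0, 0, 0, 0], [0.048, 0, 0, 0, 0, 0, 0], [0.048, 0, 0, 0, 0, 0, 0], [0.048, 0, 0, 0, 0, 0, 0]]'>/dev/null; python3 p.py;  python3 -m jog '[[0.032, 0, 0, 0, 0, 0, 0], [0.032, 0, 0, 0, 0, 0, 0], [0.032, 0, 0, 0, 0, 0, 0]]'>/dev/null; python3 p.py; python3 -m jog '[[0.032, 0, 0, 0, 0, 0, 0], [0.032, 0, 0, 0, 0, 0, 0], [0.032, 0, 0, 0, 0, 0, 0]]'>/dev/null; python3 p.py; python3 -m jog '[[0.032, 0, 0, 0, 0, 0, 0], [0.032, 0, 0, 0, 0, 0, 0], [0.032, 0, 0, 0, 0, 0, 0]]'>/dev/null; python3 p.py; python3 -m jog '[[0.032, 0, 0, 0, 0, 0, 0], [0.032, 0, 0, 0, 0, 0, 0], [0.032, 0, 0, 0, 0, 0, 0]]'>/dev/null; python3 p.py; python3 -m jog '[[0.032, 0, 0, 0, 0, 0, 0], [0.032, 0, 0, 0, 0, 0, 0], [0.032, 0, 0, 0, 0, 0, 0]]'>/dev/null; python3 p.py
```

```text
t12.72 gap/travel mm 15.4 perp 0.1 z 39.0 F axial -0.74 perp -0.68 z -0.93
t13.10 gap/travel mm 21.1 perp 0.1 z 39.0 F axial -1.21 perp 0.73 z -0.43
t13.47 gap/travel mm 24.3 perp 0.2 z 38.7 F axial -7.06 perp -0.81 z 5.12
t13.85 gap/travel mm 32.0 perp 0.1 z 38.8 F axial -4.33 perp -0.87 z 0.66
t14.22 gap/travel mm 39.3 perp 0.2 z 38.9 F axial -3.42 perp -1.03 z -1.17
t14.60 gap/travel mm 45.3 perp 0.2 z 39.0 F axial -1.85 perp -0.22 z 0.19
```

Converted, 0.001 m is 0.016.

```bash
python3 -m jog '[[0.016, 0, 0, 0, 0, 0, 0], [0.016, 0, 0, 0, 0, 0, 0], [0.016, 0, 0, 0, 0, 0, 0], [0.016, 0, 0, 0, 0, 0, 0]]'>/dev/null; python3 p.py; python3 -m jog '[[0.016, 0, 0, 0, 0, 0, 0], [0.016, 0, 0, 0, 0, 0, 0], [0.016, 0, 0, 0, 0, 0, 0], [0.016, 0, 0, 0, 0, 0, 0]]'>/dev/null; python3 p.py;  python3 -m jog '[[0.016, 0, 0, 0, 0, 0, 0], [0.016, 0, 0, 0, 0, 0, 0], [0.016, 0, 0, 0, 0, 0, 0], [0.016, 0, 0, 0, 0, 0, 0]]'>/dev/null; python3 p.py;  python3 -m jog '[[0.016, 0, 0, 0, 0, 0, 0], [0.016, 0, 0, 0, 0, 0, 0], [0.016, 0, 0, 0, 0, 0, 0], [0.016, 0, 0, 0, 0, 0, 0]]'>/dev/null; python3 p.py
python3 - <<'E'
from h import *
w=arm.camera("side"); cv2.imwrite("pics/side3.png",cv2.resize(w[120:210,210:370,::-1],None,fx=4.8,fy=4.8,interpolation=cv2.INTER_CUBIC))
E
```

```text
t15.10 gap/travel mm 49.1 perp 0.1 z 39.1 F axial -2.99 perp -0.18 z -0.79
t15.60 gap/travel mm 53.2 perp 0.1 z 39.1 F axial -3.55 perp 0.09 z -1.56
t16.10 gap/travel mm 57.2 perp 0.1 z 39.1 F axial -2.17 perp 0.34 z -0.76
t16.60 gap/travel mm 61.2 perp 0.1 z 39.1 F axial -2.54 perp -0.61 z -1.38
```

View pics/side3.png

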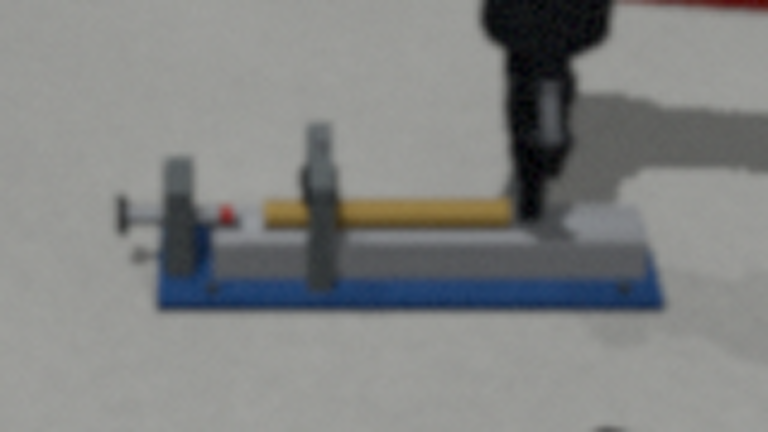

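The side crop shows the pin's front end at column 264 under the bridge, and the nose tip at about 236, so roughly 17 mm to go. Drag is about 2.8 N.

Converted, 0.001 m is 0.016.

```bash
python3 -m jog '[[0.016, 0, 0, 0, 0, 0, 0], [0.016, 0, 0, 0, 0, 0, 0], [0.016, 0, 0, 0, 0, 0, 0], [0.016, 0, 0, 0, 0, 0, 0]]'>/dev/null; python3 p.py; python3 -m jog '[[0.016, 0, 0, 0, 0, 0, 0], [0.016, 0, 0, 0, 0, 0, 0], [0.016, 0, 0, 0, 0, 0, 0], [0.016, 0, 0, 0, 0, 0, 0]]'>/dev/null; python3 p.py;  python3 -m jog '[[0.008, 0, 0, 0, 0, 0, 0], [0.008, 0, 0, 0, 0, 0, 0], [0.008, 0, 0, 0, 0, 0, 0], [0.008, 0, 0, 0, 0, 0, 0]]'>/dev/null; python3 p.py;  python3 -m jog '[[0.008, 0, 0, 0, 0, 0, 0], [0.008, 0, 0, 0, 0, 0, 0]]'>/dev/null; python3 p.py; python3 -m jog '[[0.008, 0, 0, 0, 0, 0, 0], [0.008, 0, 0, 0, 0, 0, 0]]'>/dev/null; python3 p.py
```

```text
t17.15 gap/travel mm 65.2 perp 0.1 z 39.1 F axial -2.27 perp 0.12 z -2.15
t17.65 gap/travel mm 69.2 perp 0.1 z 39.0 F axial -3.04 perp 0.36 z -1.86
t18.15 gap/travel mm 71.1 perp 0.1 z 39.1 F axial -2.77 perp -0.53 z -2.18
t18.40 gap/travel mm 72.2 perp 0.1 z 39.1 F axial -2.47 perp 0.84 z -0.74
t18.65 gap/travel mm 73.1 perp 0.1 z 39.1 F axial -3.26 perp -0.42 z -1.71
```

Converted, 0.0005 m is 0.008.

```bash
python3 -m jog '[[0.008, 0, 0, 0, 0, 0, 0], [0.008, 0, 0, 0, 0, 0, 0]]'>/dev/null; python3 p.py; python3 -m jog '[[0.008, 0, 0, 0, 0, 0, 0], [0.008, 0, 0, 0, 0, 0, 0]]'>/dev/null; python3 p.py; python3 -m jog '[[0.008, 0, 0, 0, 0, 0, 0], [0.008, 0, 0, 0, 0, 0, 0]]'>/dev/null; python3 p.py;python3 -m jog '[[0.0064, 0, 0, 0, 0, 0, 0], [0.0064, 0, 0, 0, 0, 0, 0]]'>/dev/null; python3 p.py
```

```text
t18.90 gap/travel mm 74.1 perp 0.0 z 39.1 F axial -2.06 perp 0.61 z -1.34
t19.15 gap/travel mm 75.1 perp 0.1 z 39.1 F axial -2.90 perp 0.25 z -2.03
t19.40 gap/travel mm 76.2 perp 0.1 z 39.1 F axial -2.64 perp -1.12 z -1.35
t19.65 gap/travel mm 76.7 perp 0.1 z 39.0 F axial -2.57 perp -1.02 z -2.26
```

```bash
python3 -m jog '[[0.0064, 0, 0, 0, 0, 0, 0], [0.0064, 0, 0, 0, 0, 0, 0]]'>/dev/null; python3 p.py; python3 -m jog '[[0.0064, 0, 0, 0, 0, 0, 0], [0.0064, 0, 0, 0, 0, 0, 0]]'>/dev/null; python3 p.py; python3 -m jog '[[0.0064, 0, 0, 0, 0, 0, 0], [0.0064, 0, 0, 0, 0, 0, 0]]'>/dev/null; python3 p.py
```

```text
t19.90 gap/travel mm 77.7 perp 0.1 z 39.0 F axial -3.03 perp -0.27 z -2.21
t20.15 gap/travel mm 78.4 perp 0.1 z 39.0 F axial -1.78 perp -0.17 z -0.67
t20.40 gap/travel mm 79.1 perp 0.1 z 39.0 F axial -4.19 perp 0.11 z -1.63
```

```bash
python3 -m jog '[[0, 0, 0, 0, 0, 0, 0]]'>/dev/null; python3 p.py; python3 -m jog '[[0.0048, 0, 0, 0, 0, 0, 0], [0, 0, 0, 0, 0, 0, 0]]'>/dev/null; python3 p.py; python3 -m jog '[[0, 0, 0, 0, 0, 0, 0]]'>/dev/null; python3 p.py
```

```text
t20.52 gap/travel mm 79.1 perp 0.1 z 39.0 F axial -3.03 perp -0.11 z -1.80
t20.77 gap/travel mm 79.2 perp 0.1 z 39.0 F axial -4.77 perp -0.40 z -1.76
t20.90 gap/travel mm 79.2 perp 0.1 z 38.9 F axial -3.90 perp -0.58 z -1.81
```

```bash
python3 -m jog '[[0.0048, 0, 0, 0, 0, 0, 0], [0, 0, 0, 0, 0, 0, 0]]'>/dev/null; python3 p.py; python3 -m jog '[[0, 0, 0, 0, 0, 0, 0]]'>/dev/null; python3 p.py;  python3 -m jog '[[0.0048, 0, 0, 0, 0, 0, 0], [0, 0, 0, 0, 0, 0, 0]]'>/dev/null; python3 p.py; python3 -m jog '[[0, 0, 0, 0, 0, 0, 0]]'>/dev/null; python3 p.py
```

```text
t21.15 gap/travel mm 79.2 perp 0.1 z 38.9 F axial -5.02 perp -0.94 z -1.33
t21.27 gap/travel mm 79.2 perp 0.1 z 38.9 F axial -5.31 perp -0.77 z -1.19
t21.52 gap/travel mm 79.3 perp 0.1 z 38.9 F axial -5.00 perp -0.12 z -0.84
t21.65 gap/travel mm 79.3 perp 0.1 z 38.9 F axial -5.77 perp -0.07 z -1.61
```

```bash
python3 -m jog '[[0.0048, 0, 0, 0, 0, 0, 0], [0.0048, 0, 0, 0, 0, 0, 0], [0, 0, 0, 0, 0, 0, 0]]'>/dev/null; python3 p.py; python3 -m jog '[[0, 0, 0, 0, 0, 0, 0]]'>/dev/null; python3 p.py; python3 -m jog '[[0, 0, 0, 0, 0, 0, 0], [0, 0, 0, 0, 0, 0, 0]]'>/dev/null; python3 p.py
```

```text
t22.02 gap/travel mm 79.3 perp 0.1 z 38.8 F axial -6.86 perp -0.61 z -0.86
t22.15 gap/travel mm 79.3 perp 0.1 z 38.8 F axial -6.45 perp 0.08 z -0.45
t22.40 gap/travel mm 79.3 perp 0.1 z 38.8 F axial -6.60 perp 0.09 z -0.45
```

Travel has stalled at 79.3 mm, so the pin's front is at about x = 108 mm, which matches the seen nose. The axial force is about 6.6 N against 2.6 N of drag, so roughly 4 N bears on the stop. Back off.

Converted, -0.05 m is -0.8, -0.03 m is -0.48.

```bash
python3 -m jog '[[-0.016, 0, 0, 0, 0, 0, 0], [-0.048, 0, 0, 0, 0, 0, 0], [-0.128, 0, 0, 0, 0, 0, 0], [-0.16, 0, 0, 0, 0, 0, 0], [0, 0, -0.48, 0, 0, 0, 0], [0, 0, -0.8, 0, 0, 0, 0], [0, 0, -0.8, 0, 0, 0, 0], [0, 0, 0, 0, 0, 0, 0], [0, 0, 0, 0, 0, 0, 0]]'; python3 - <<'E'
from h import *
a=arm.camera("side")[120:210,210:370,::-1]; b=arm.camera("scene")[160:270,140:230,::-1]
a=cv2.resize(a,(768,432),interpolation=cv2.INTER_CUBIC)[90:320,90:560]; b=cv2.resize(b,None,fx=3.4,fy=3.4,interpolation=cv2.INTER_CUBIC)
c=np.zeros((374,a.shape[1]+b.shape[1],3),np.uint8); c[:a.shape[0],:a.shape[1]]=a; c[:b.shape[0],a.shape[1]:]=b[:374]; cv2.imwrite("pics/fin.png",c)
E
```

```text
clock: 23.52
position: [0.4419, -0.177, 0.1689]
tcp_rot: [-3.109, -0.45, -0.001]
force: [-0.3, -0.2, -0.5]
grip_width: 0.002
grip_force: 0.0
```

View pics/fin.png

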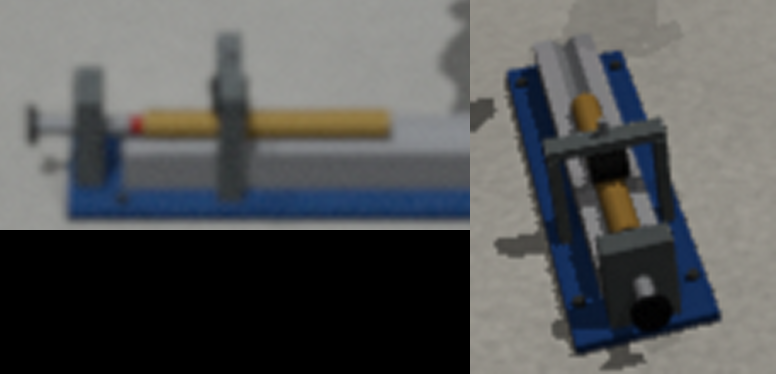

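The picture shows the pin in the groove with its front end against the red nose (143,125), no white gap between them, and the arm clear. Handing in.

```bash
python3 -c "
from plant import arm
print(arm.close_job())"
```

```text
the job is handed in; nothing more can be done
None
```

I handed the job in at about 24 s: the brass pin lies in the V-groove, pushed under the roller onto the red nose with roughly 4 N beyond the drag, and released with the arm clear; the hand-in gave no verdict.

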